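# Put the yellow swab away in its vial

### The job

A surface sample has been taken from the carved frame. Lift the yellow-headed swab out of its stand and lower it, without dropping it, stick first into the open vial with the yellow collar, until its stopper is fully home and the head sits flat on the vial's rim, then let go. Leave that vial upright in its rack, and leave the blue swab and the other vials where they are.

Things in the scene. Friction and masses are not known exactly. Their poses are not given: they have to be found in the camera images.
- yellow_swab: loose swab with stopper, ~25 g, standing head up in the stand: yellow handle 16 mm in diameter (z = 6 to 40 mm), yellow flange 30 mm in diameter (z = 0 to 6), black tapered stopper below it (15 mm in diameter at z = 0, 11 mm at z = -18), thin white stick 4 mm thick, bud 8 mm thick with its tip at z = -78. Origin: centre of the flange's underside, which sits on the rim; z up along the handle.
- yellow_swab_bud (a point): the lower tip of the yellow swab's bud, 78 mm below the swab's origin
- yellow_vial: loose open glass vial, about 70 g, 95 mm high, 26 mm in outer diameter, with a yellow collar 30 mm in diameter and 23 mm high round its top; straight bore 18 mm in diameter, 90 mm deep, open at the top. Stands upright in a pocket of the rack. Origin: centre of its bottom; z up.
- yellow_vial_mouth (a point): centre of the yellow vial's mouth, level with its rim, 95 mm above its bottom (105 mm above the table at the start); z up along the vial's axis
- blue_swab: swab just like the yellow one, but with blue head and flange, in another hole of the stand; to be left alone. Same origin and axes.
- blue_vial: open vial just like the yellow one, with a blue collar; to be left alone. Origin: centre of its bottom.
- red_vial: vial with red collar, already closed by a red-headed swab that does not come out: 135 mm high in all; to be left alone. Origin: centre of its bottom.
- swab_stand: wooden stand fixed to the table, 60 x 235 mm, 100 mm high, open in front: its upper deck (10 mm thick) has three 20 mm holes in a row at y = -75, 0 and 75 mm. The swabs hang by their flanges in the outer two, either way round; the middle one is empty. May stand left or right of the rack. Origin: centre of its underside; x across the row, y along it, z up.
- vial_rack: wooden block fixed to the table, 60 x 235 mm, 50 mm high, with three round pockets 29 mm in diameter and 40 mm deep in a row at y = -75, 0 and 75 mm, holding the three vials in any order. Origin: centre of its underside; x across the row, y along it, z up.
Mind the look-alikes: they are no part of the job. Of the things that look like the vial_rack, take the one that is farthest to the robot's right at the start.

How it is judged:
By the outcome, as a careful person would: the job done as asked, in the order asked, and still so for the second after the job is handed in, with the robot touching nothing.
It also fails if it takes over 38 s, if anything falls off the work surface, if the arm or the gripper's body presses on something with over 40 N, if the wrist force passes 120 N, or if a joint passes its speed limit or range.

### The arm

A 7-joint arm with a two-finger parallel gripper is mounted at the origin on the work surface. World frame = base frame: x ahead of the robot, y to its left, z up, the work surface at z = 0. Lengths are in mm, angles in rad, forces in N, time in s.
With the tool pointing down it reaches from about 350 to 775 mm from the base axis. Payload 3.1 kg.
Tool frame: the origin (TCP) lies at the very end of the fingers, on their centre line; the grasp point (between the pads) lies 19 mm behind it; z points along the fingers, y is the line along which they close (so a half turn about z gives the same grasp; the last joint's range is limited). The gripper opens to 85 mm and grips with 20 to 120 N. Pads are 22 mm wide; open, the fingers measure 114 mm over their backs; the gripper's body (76 mm by 85 mm) begins 54 mm behind the grasp point. The pads swing forward as they close: fully open they stand 13 mm farther back than shut.
Start: joints at [-1.211, 0.311, 0.014, 1.512, -0.004, 1.319, -0.027], TCP at [215.068, 506.225, 195.304] pointing down, gripper open.
Joint ranges: [-2.7, 2.7], [-0.3, 1.91], [-1.27, 1.3], [0.12, 2.57], [-1.44, 4.58], [0.2, 2.03], [-3.05, 3.05]. Speed limits (rad/s): [2.79, 2.79, 3.14, 3.14, 3.14, 3.14, 3.14].

### API

Orientations are given as a unit quaternion [x, y, z, w].
In Python, from bench import get_state, snapshot, get_calibration, finish_job gives the robot as it stands. The module is installed in compiled form; this text tells all that it offers.
- The arm moves only by the tool step_arm, never from a script. Its argument "steps" is a list of rows, each a list of 7 numbers: the shift along the tool's x, y, z normalised to -1 to 1, where 1 is 0.1 m, then the turn, a rotation vector about the tool's x, y, z normalised to -1 to 1, where 1 is 60 degrees, then the opening, from -1 (shut) to 1 (fully open). In form: [[x, y, z, wx, wy, wz, gripper], ...]. A call has 1 to 12 rows; each row is the pose to reach, as a shift and turn from the pose commanded when the call began, along the tool's axes at that moment; what a row does not reach only later rows make up. A row lasts 1/10 s, in which the tool goes at most 50 mm and 8.59 degrees, less where a joint would pass 70% of its speed; a pose out of reach is approached as far as the arm can. A call with a number of a shift or a turn outside -1 to 1 is refused whole. A call with a gripper value outside its range is refused whole. The fingers move at their own pace and stop on an object; "newtons" is the grip in N (left out, the last holds). Time passes only in rows, so rows that repeat a pose let the fingers close. It gives the time, the measured TCP pose, the force, the opening and the grip force at its end, in the units of the state.
- get_state(): the state, without advancing time (a new reading comes with each control period).
- snapshot(name): name is "scene" or "top" or "wrist"; returns the picture (384x512x3 uint8, red, green, blue); there is no depth.
- get_calibration(name): a dict with "fx", "fy", "cx", "cy" (pixels), "cam_to_world" (4x4, takes a point from camera to world coordinates); the wrist camera has in their place "hand_eye" (4x4, takes a point from camera to tool coordinates, whose origin is the TCP and whose axes are the flange's). Camera axes: x right, y down, z forward; pixel columns grow to the right and rows downward; lengths in mm; the calibration is good to about 2 mm. A picture is of the moment at which its call begins: read the wrist's pose just before it. get_calibration takes no time and is no camera call.
- finish_job(): hands the job in; it is judged then, once.
The state is a dict: "t": time; "qpos": joint angles; "qvel": joint speeds; "effort": joint torques, N m; "tcp_pos": TCP position; "tool_rot": TCP orientation; "wrist_force": force on the tool from outside, world axes, zero at the start; "torque": the same for the moment, N m; "finger_gap": finger opening in mm; "finger_force": force on a finger pad.
Only numpy, scipy, OpenCV 4.12 (cv2) and the standard library are available. Lean on these libraries where they do the work, as an engineer would, in place of code of your own. Each camera call takes 0.05 s, during which the arm holds its last target. There are 200 camera calls.

## Working session

There is one attempt and no reset: what is moved stays moved. The work goes in short steps, Python scripts to look and compute and a tool call to move; the robot and the scene stay as the last step left them, time stands still between calls to the robot, and variables do not carry over. Pictures are saved under pics/ and viewed, at most 10 in all, crops included, and the job is handed in when it is done.

Besides the shell and the picture viewer there is one more tool, called after ">>>" by a JSON object that holds its "api" and its "payload". step_arm: Moves the arm, as the interface text tells. Scaled input: -1 to 1 covers 0.1 m each way for a shift and 60 degrees each way for a turn. Its arguments: {"type":"object","properties":{"steps":{"type":"array","items":{"type":"array","items":{"type":"number","minimum":-1,"maximum":1}}},"newtons":{"type":"number"}},"required":["steps"]}

```bash
mkdir -p pics; python3 - <<'E'
from bench import *
import cv2,numpy as np
s=get_state();print(s)
for n in("scene","top"):
    im=snapshot(n);cv2.imwrite(f"pics/{n}0.png",im[:,:,::-1]);c=get_calibration(n);print(n,c)
print(get_calibration("wrist"))
a=[cv2.imread(f"pics/{n}0.png") for n in("scene","top")]
E
```

```text
{'t': 0.0, 'qpos': array([-1.21071755,  0.31175392,  0.01401448,  1.51305658, -0.00442993,
        1.31921117, -0.02720962]), 'qvel': array([-0.00075472, -0.00126336,  0.00039954, -0.00057239, -0.00018845,
       -0.00062695,  0.0003173 ]), 'effort': array([ 1.30991534e-04, -3.79904759e+01,  1.46407974e-01, -2.30597430e+01,
        1.24222678e-02,  1.37474842e-02,  1.80596658e-06]), 'tcp_pos': array([214.75290417, 505.44933722, 194.20592374]), 'tool_rot': array([ 1.99522022e-01,  9.79892609e-01, -1.18186507e-03, -2.01901910e-04]), 'wrist_force': array([-0.48037688, -0.10931661, -0.38093737]), 'torque': array([ 0.02856957, -0.03122698, -0.02446234]), 'finger_force': 0.0, 'finger_gap': 85.42440675479882}
scene {'fx': 436.09457425510936, 'fy': 436.09457425510936, 'cx': 251.36759667413523, 'cy': 187.88472699986715, 'cam_to_world': array([[ 3.24907811e-01,  7.77155361e-01, -5.38947547e-01,
         9.08997045e+02],
       [ 9.45741491e-01, -2.65289398e-01,  1.87602153e-01,
        -1.54376571e+02],
       [ 2.81894842e-03, -5.70658461e-01, -8.21182668e-01,
         8.22594161e+02],
      
[... 303 characters left out ...]
37610e-01, -2.17771725e-02,  7.10394588e-03,
         6.64245232e+00],
       [-2.83719486e-03, -1.90017222e-01, -9.81776658e-01,
         9.19781994e+02],
       [ 0.00000000e+00,  0.00000000e+00,  0.00000000e+00,
         1.00000000e+00]])}
{'fx': 287.27314323528964, 'fy': 287.27314323528964, 'cx': 256.4819146070761, 'cy': 192.86271991275936, 'hand_eye': array([[ 1.80014365e-03, -9.52255832e-01, -3.05295906e-01,
         7.83245568e+01],
       [ 9.99998369e-01,  1.66900474e-03,  6.90547148e-04,
         3.47288007e-01],
       [-1.48037237e-04, -3.05296651e-01,  9.52257283e-01,
        -1.78791373e+02],
       [ 0.00000000e+00,  0.00000000e+00,  0.00000000e+00,
         1.00000000e+00]])}
```

View pics/scene0.png

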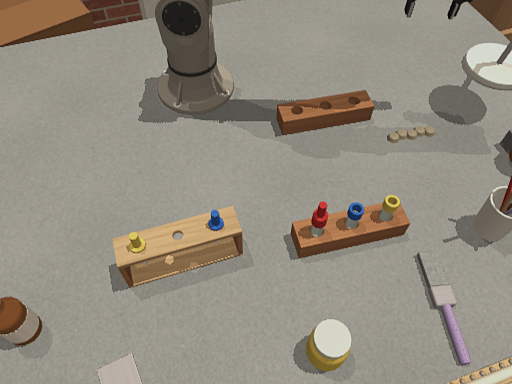

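View pics/top0.png

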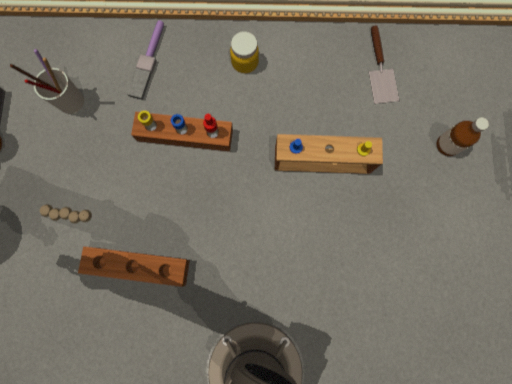

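The scene view shows the stand at about (180,245) with the yellow swab at (136,242) and blue at (215,220). The rack with the vials is at (350,228), with the yellow vial at (391,204). In the top view the yellow swab is at (365,149) and the yellow vial at (145,117). The empty rack is the look-alike.

```bash
cat > h.py <<'E'
from bench import *
import cv2,numpy as np
from scipy.spatial.transform import Rotation as R
def ray(c,T,uv):
    d=T[:3,:3]@[(uv[0]-c["cx"])/c["fx"],(uv[1]-c["cy"])/c["fy"],1.];return T[:3,3],d
def onplane(c,T,uv,z):
    o,d=ray(c,T,uv);return o+d*(z-o[2])/d[2]
def tri(rs):
    A=0;b=0
    for o,d in rs:
        d=d/np.linalg.norm(d);P=np.eye(3)-np.outer(d,d);A=A+P;b=b+P@o
    return np.linalg.solve(A,b)
def blobs(im,col,minA=12):
    h=cv2.cvtColor(im,cv2.COLOR_RGB2HSV)
    lo,hi={"y":((22,150,70),(34,255,255)),"b":((100,140,60),(125,255,255)),"r":((0,215,90),(4,255,255))}[col]
    m=cv2.inRange(h,lo,hi)
    n,l,s,c=cv2.connectedComponentsWithStats(m)
    return [(np.round(c[i],1),s[i]) for i in range(1,n) if s[i][4]>=minA],l
def wristT(s,c):
    T=np.eye(4);T[:3,:3]=R.from_quat(s["tool_rot"]).as_matrix();T[:3,3]=s["tcp_pos"];return T@c["hand_eye"]
E
python3 - <<'E'
from h import *
for n in("scene","top"):
    im=cv2.imread(f"pics/{n}0.png")[:,:,::-1].copy();c=get_calibration(n);T=c["cam_to_world"]
    for col in "ybr":
        for b,s in blobs(im,col)[0]: print(n,col,b,s,onplane(c,T,b,105 if 1 else 0).round(1))
    for uv,z in ([((x,y),100) for x,y in ([(276,135),(382,138),(381,164),(276,160)] if n=="top" else [(113,239),(237,210),(243,234),(122,267)])]): print(n,uv,onplane(c,T,uv,z).round(1))
E
```

```text
scene y [390.1 204.3] [383 196  17  17 134] [562.6 253.5 105. ]
scene y [136.5 244.8] [129 235  17  18 146] [ 490.2 -231.3  105. ]
scene y [322.1 357.4] [306 330  44  41 511] [782.2   9.4 105. ]
scene b [355.2 210.9] [348 203  16  17 204] [554.2 182.  105. ]
scene b [215.3 220.8] [209 210  14  20 201] [488.  -80.2 105. ]
scene (113, 239) [ 461.2 -271.1  100. ]
scene (237, 210) [475.3 -32.8 100. ]
scene (243, 234) [529.5 -38.5 100. ]
scene (122, 267) [ 523.1 -264.5  100. ]
top y [244.1  62.4] [230  50  28  23 361] [693.4  40.9 105. ]
top y [144.7 117.8] [138 111  15  15 140] [552.7 261.2 105. ]
top y [364.2 148. ] [357 141  15  15 160] [ 492.6 -230.7  105. ]
top b [177.2 121.1] [171 115  13  14 105] [546.4 187.4 105. ]
top b [295.8 146.1] [290 139  12  14 121] [493.7 -79.3 105. ]
top r [209.  122.6] [204 115  12  15  97] [544.4 115.7 105. ]
top (276, 135) [520.3 -35.3 100. ]
top (382, 138) [ 518.4 -272.7  100. ]
top (381, 164) [ 458.1 -268.   100. ]
top (276, 160) [462.2 -36.  100. ]
```

>>> {"api": "step_arm", "payload": {"steps": [[-0.5,-0.12,-0.1,0,0,0,1],[-1,-0.24,-0.2,0,0,0,1],[-1,-0.24,-0.2,0,0,0,1]]}}

```text
t: 0.4
tcp_pos: [306.3, 439.4, 216.3]
tool_rot: [0.206, 0.979, -0.001, 0.003]
wrist_force: [0.7, -0.5, 0.3]
finger_gap: 85.5
finger_force: 0.0
```

>>> {"api": "step_arm", "payload": {"steps": [[-0.5,-0.12,0,0,0,0,1],[-1,-0.24,0,0,0,0,1]]}}

```text
t: 0.6
tcp_pos: [377.8, 385.7, 215.0]
tool_rot: [0.198, 0.98, 0.0, -0.0]
wrist_force: [1.2, 1.4, 0.8]
finger_gap: 85.3
finger_force: 0.0
```

>>> {"api": "step_arm", "payload": {"steps": [[-0.5,-0.12,0,0,0,0,1],[-1,-0.24,0,0,0,0,1]]}}

```text
t: 0.8
tcp_pos: [459.5, 324.7, 214.9]
tool_rot: [0.199, 0.98, -0.0, -0.0]
wrist_force: [0.2, 0.2, -0.5]
finger_gap: 85.3
finger_force: 0.0
```

>>> {"api": "step_arm", "payload": {"steps": [[-0.5,-0.12,0,0,0,0,1],[-1,-0.24,0,0,0,0,1],[-1,-0.24,0,0,0,0,1],[-1,-0.24,0,0,0,0,1],[-1,-0.24,0,0,0,0,1]]}}

```text
t: 1.3
tcp_pos: [539.8, 266.3, 214.7]
tool_rot: [0.199, 0.98, 0.0, -0.001]
wrist_force: [0.1, 0.3, 0.4]
finger_gap: 85.3
finger_force: 0.0
```

```bash
cat > look.py <<'E'
from h import *
import sys
s=get_state();im=snapshot("wrist");c=get_calibration("wrist");T=wristT(s,c)
print(s["t"],s["tcp_pos"].round(1),s["tool_rot"].round(4),s["wrist_force"].round(1),s["finger_gap"])
cv2.imwrite(f"pics/{sys.argv[1]}.png",im[:,:,::-1])
for col in "ybr":
    for b,st in blobs(im,col,40)[0]: print(col,b,st,[ (z,onplane(c,T,b,z).round(1)[:2]) for z in (105,)])
E
python3 look.py w1
```

```text
1.3 [539.8 266.3 214.7] [ 1.986e-01  9.801e-01  2.000e-04 -1.000e-03] [0.1 0.3 0.4] 85.31822319877486
y [260.7 192.6] [247 178  27  30 457] [(105, array([554.3, 265.6]))]
y [185.1 330.2] [ 163  312   42   39 1179] [(105, array([683.7, 110.1]))]
b [194.  213.6] [182 202  25  24 236] [(105, array([548.4, 190.1]))]
```

View pics/w1.png

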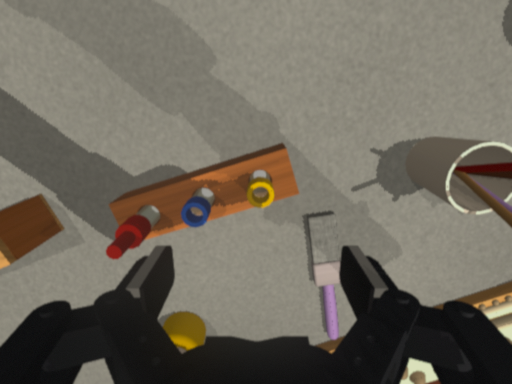

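The wrist view shows the yellow vial mouth at (261,194), blue at (197,211) and the red closed vial at (130,236). Next I go to the swab.

>>> {"api": "step_arm", "payload": {"steps": [[-0.15,-0.5,0,0,0,0,1],[-0.3,-0.96,0,0,0,0,1]]}}

```text
t: 1.55
tcp_pos: [529.5, 168.5, 214.9]
tool_rot: [0.195, 0.981, 0.0, -0.0]
wrist_force: [0.6, -1.6, 1.7]
finger_gap: 85.6
finger_force: 0.0
```

>>> {"api": "step_arm", "payload": {"steps": [[-0.15,-0.5,0,0,0,0,1],[-0.3,-0.96,0,0,0,0,1]]}}

```text
t: 1.75
tcp_pos: [520.1, 66.5, 215.6]
tool_rot: [0.197, 0.98, 0.001, 0.0]
wrist_force: [1.2, -0.6, 0.5]
finger_gap: 85.8
finger_force: 0.0
```

>>> {"api": "step_arm", "payload": {"steps": [[-0.15,-0.5,0,0,0,0,1],[-0.3,-0.96,0,0,0,0,1]]}}

```text
t: 1.95
tcp_pos: [510.6, -33.0, 215.7]
tool_rot: [0.197, 0.98, 0.001, 0.0]
wrist_force: [0.9, -0.9, 0.3]
finger_gap: 85.7
finger_force: 0.0
```

>>> {"api": "step_arm", "payload": {"steps": [[-0.15,-0.5,0,0,0,0,1],[-0.3,-0.96,0,0,0,0,1]]}}

```text
t: 2.15
tcp_pos: [501.3, -132.5, 215.7]
tool_rot: [0.197, 0.98, 0.001, 0.0]
wrist_force: [1.0, 0.2, -0.5]
finger_gap: 85.4
finger_force: 0.0
```

>>> {"api": "step_arm", "payload": {"steps": [[-0.15,-0.5,0,0,0,0,0.2],[-0.3,-0.96,0,0,0,0,0.2],[-0.3,-0.96,0,0,0,0,0.2],[-0.3,-0.96,0,0,0,0,0.2],[-0.3,-0.96,0,0,0,0,0.2]]}}

```text
t: 2.65
tcp_pos: [492.6, -230.1, 215.2]
tool_rot: [0.197, 0.98, 0.001, -0.0]
wrist_force: [0.6, 0.7, 0.1]
finger_gap: 51.2
finger_force: 0.0
```

```bash
python3 look.py w2
```

```text
2.65 [ 492.6 -230.1  215.2] [ 0.1973  0.9803  0.0011 -0.    ] [0.6 0.7 0.1] 51.18618353988065
y [255.8 177.9] [242 163  28  32 673] [(105, array([ 490.8, -229.3]))]
y [490.7 253.4] [ 466  229   46   59 1887] [(105, array([675.3, -17.4]))]
b [401.6 121.9] [382 107  43  29 886] [(105, array([493.6, -75.6]))]
```

View pics/w2.png

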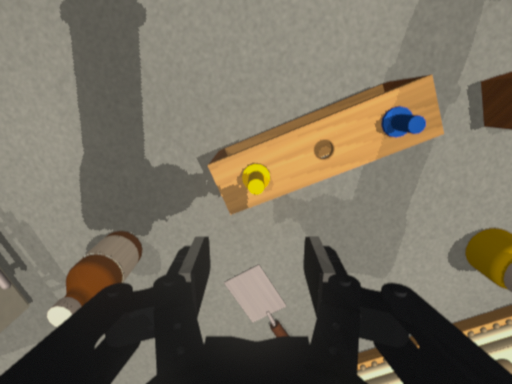

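The handle top is at (257,186), the flange at (256,178), the empty hole at (324,149) and the blue swab at (403,122).

```bash
python3 - <<'E'
from h import *
c=get_calibration("wrist")
def TT(p,q): return wristT(dict(tcp_pos=np.array(p),tool_rot=np.array(q)),c)
T2=TT([492.6,-230.1,215.2],[.1973,.9803,.0011,0]);T1=TT([539.8,266.3,214.7],[.1986,.9801,.0002,-.001])
print(onplane(c,T2,(257,186),140),onplane(c,T2,(256,177.5),106),onplane(c,T2,(324,149),100))
im=cv2.imread("pics/w1.png")[:,:,::-1].copy()
for col in "yb":
    bl,l=blobs(im,col,40)
    b=bl[0][1];x,y,w,h=b[:4]
    m=(l[y-2:y+h+2,x-2:x+w+2]>0).astype(np.uint8)
    cs,hr=cv2.findContours(m,cv2.RETR_CCOMP,cv2.CHAIN_APPROX_NONE)
    print([(len(k),hh[3]) for k,hh in zip(cs,hr[0])])
    for k,hh in zip(cs,hr[0]):
        if len(k)>=8:
            e=cv2.fitEllipse(k);uv=np.array(e[0])+[x-2,y-2];print(col,hh[3],uv,e[1],onplane(c,T1,uv,105))
    print("\n".join("".join(".#"[v] for v in r) for r in m))
E
```

```text
[ 489.75884992 -227.64844774  140.        ] [ 490.17661055 -228.79593746  106.        ] [ 490.6925211  -153.45248928  100.        ]
[(79, np.int32(-1)), (4, np.int32(0)), (6, np.int32(0)), (4, np.int32(0)), (44, np.int32(0)), (4, np.int32(0))]
y -1 [260.45002842 192.58599091] (25.75571060180664, 28.1828670501709) [554.18971656 265.3652649  105.        ]
y 0 [259.7816534  192.49789619] (12.900325775146484, 16.725372314453125) [553.82664938 264.7532361  105.        ]
...............................
...............................
...............#...............
...........##########..........
.........##.############.......
........#################......
......###################......
......####################.....
......####################.....
.....######################....
....#######################....
....#########.....#########....
...########..........#######...
...######.............######...
...#####..............#######..
...####................######..
...####................######..
...#####...............######..
..######...............######..
..######..............
[... 864 characters left out ...]
##........
......################.......
.....#######.....#######.....
....######.........######....
....#####............####....
...#####..............####...
...####................####..
...####................####..
..####..................###..
..####..................###..
..####..................###..
..####..................###..
...###.................####..
...####................####..
...####...............####...
....####..............####...
.....####............#####...
.....######........######....
......########..#########....
........###############......
.........############........
...........#######...........
.............................
.............................
```

>>> {"api": "step_arm", "payload": {"steps": [[0.03,0,0.3,0,0,0,0.2],[0.03,0,0.6,0,0,0,0.2],[0.03,0,0.6,0,0,0,0.2]]}}

```text
t: 3.0
tcp_pos: [486.5, -227.5, 151.3]
tool_rot: [0.197, 0.98, 0.002, -0.005]
wrist_force: [-0.4, 0.9, -1.4]
finger_gap: 51.0
finger_force: 0.0
```

>>> {"api": "step_arm", "payload": {"steps": [[0,0,0.15,0,0,0,0.2],[0,0,0.3,0,0,0,0.2],[0,0,0.45,0,0,0,0.2],[0,0,0.45,0,0,0,0.2],[0,0,0.45,0,0,0,0.2]]}}

```text
t: 3.5
tcp_pos: [490.1, -231.4, 111.5]
tool_rot: [0.199, 0.98, 0.0, 0.001]
wrist_force: [0.6, -0.5, 0.7]
finger_gap: 51.1
finger_force: 0.0
```

```bash
python3 look.py w3
```

```text
3.5 [ 490.1 -231.4  111.5] [1.986e-01 9.801e-01 1.000e-04 8.000e-04] [ 0.6 -0.5  0.7] 51.143508251629605
y [258.8 221.9] [ 238  197   42   55 1672] [(105, array([ 493.2, -230.3]))]
b [480.6 135.3] [ 451  112   61   46 2065] [(105, array([492.7, -77.1]))]
```

View pics/w3.png

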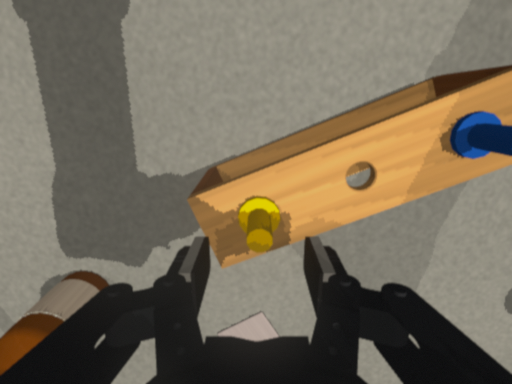

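The handle top is at (259,240) and the flange centre at (259,216), between the fingertips at columns 208 and 307.

```bash
python3 - <<'E'
from h import *
c=get_calibration("wrist");s=get_state();T=wristT(s,c);print(s["tcp_pos"])
Ri=R.from_quat(s["tool_rot"]).as_matrix().T
for uv,z in (((259,240),140),((259,216),106)):
    p=onplane(c,T,uv,z);print(p,Ri@(p-s["tcp_pos"]))
E
```

```text
[ 490.3265795  -231.80631124  111.85612234]
[ 489.86990225 -229.47932745  140.        ] [  1.25720588   1.9745356  -28.14643672]
[ 489.10578364 -228.835119    106.        ] [2.29654488 2.25877906 5.85117881]
```

>>> {"api": "step_arm", "payload": {"steps": [[0.017,0.02,0.02,0,0,0,0.2],[0.017,0.02,0.02,0,0,0,0.2],[0.017,0.02,0.02,0,0,0,-1],[0.017,0.02,0.02,0,0,0,-1],[0.017,0.02,0.02,0,0,0,-1],[0.017,0.02,0.02,0,0,0,-1],[0.017,0.02,0.02,0,0,0,-1],[0.017,0.02,0.02,0,0,0,-1],[0.017,0.02,0.02,0,0,0,-1]], "newtons": 40}}

```text
t: 4.45
tcp_pos: [488.1, -229.6, 108.3]
tool_rot: [0.2, 0.98, 0.0, -0.0]
wrist_force: [-0.3, 0.5, 0.0]
finger_gap: -0.0
finger_force: 0.0
```

```bash
python3 look.py w4; python3 - <<'E'
from h import *
s=snapshot("scene");cv2.imwrite("pics/s4.png",cv2.resize(s[170:330,60:320,::-1],None,fx=2.5,fy=2.5))
a=cv2.imread("pics/w4.png");b=cv2.imread("pics/s4.png");a=cv2.resize(a[100:384],(520,288))
cv2.imwrite("pics/c4.png",np.vstack([a,cv2.resize(b,(520,310))]))
E
```

```text
4.45 [ 488.1 -229.6  108.3] [ 0.1996  0.9799  0.     -0.    ] [-0.3  0.5  0. ] -0.03887620992731645
y [257.6 218.9] [ 237  202   42   35 1146] [(105, array([ 487.5, -228. ]))]
b [481.4 139.6] [ 452  116   60   46 2127] [(105, array([492.6, -77.5]))]
```

View pics/c4.png

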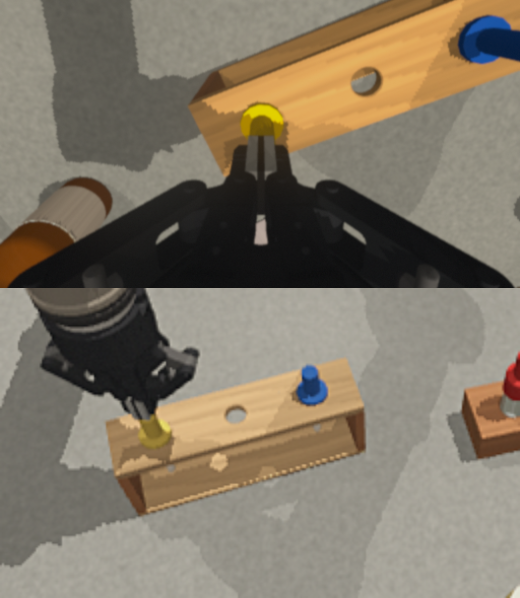

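The fingers closed on air. The handle appears to sit on the far side of the fingers or below them, so I'll check heights by triangulation.

```bash
python3 - <<'E'
from h import *
c=get_calibration("wrist")
def TT(p,q): return wristT(dict(tcp_pos=np.array(p),tool_rot=np.array(q)),c)
T2=TT([492.6,-230.1,215.2],[.1973,.9803,.0011,0]);T3=TT([490.1,-231.4,111.5],[.1986,.9801,.0001,.0008])
print("handle",tri([ray(c,T2,(257,186)),ray(c,T3,(259,240))]),"flange",tri([ray(c,T2,(256,177.5)),ray(c,T3,(259,216))]),"hole",tri([ray(c,T2,(324,149)),ray(c,T3,(361,176))]))
def proj(c,T,p):
    q=np.linalg.inv(T)@[*p,1];return (c["fx"]*q[0]/q[2]+c["cx"],c["fy"]*q[1]/q[2]+c["cy"])
s=get_state();print(s["tcp_pos"],s["finger_gap"],s["wrist_force"])
p=s["tcp_pos"]
for n in("scene","top"):
    cc=get_calibration(n)
    for q in (p,p+[0,0,20],p+[0,0,40],[490,-229,106],[490,-229,140]): print(n,np.round(q),np.round(proj(cc,cc["cam_to_world"],q),1))
T=wristT(s,c)
for q in (p,p+[0,0,20],p+[0,0,40],[490,-229,106],[490,-229,140]): print("w",np.round(q),np.round(proj(c,T,q),1))
w=cv2.imread("pics/w4.png")[170:300,190:330];w=cv2.resize(w,None,fx=3,fy=3)
s=cv2.imread("pics/s4.png")[60:250,60:300];s=cv2.resize(s,(370,390*1))
cv2.imwrite("pics/d4.png",np.hstack([w,s]))
E
```

```text
handle [ 489.19217391 -228.16263251  141.15612713] flange [ 492.55633691 -229.82777674   96.11385018] hole [ 490.77325674 -153.60322666  100.02897924]
[ 488.1731644  -229.57668059  108.29051839] 0.18649971135223833 [-0.75937459 -0.38410994 -0.61417544]
scene [ 488. -230.  108.] [136.9 242.7]
scene [ 488. -230.  128.] [134.5 237.5]
scene [ 488. -230.  148.] [132.  232.1]
scene [ 490 -229  106] [137.6 244.1]
scene [ 490 -229  140] [133.6 235.1]
top [ 488. -230.  108.] [364.2 149.5]
top [ 488. -230.  128.] [366.8 146.7]
top [ 488. -230.  148.] [369.6 143.8]
top [ 490 -229  106] [363.6 149. ]
top [ 490 -229  140] [368.1 144.2]
w [ 488. -230.  108.] [255.7 222.5]
w [ 488. -230.  128.] [255.6 235.7]
w [ 488. -230.  148.] [255.5 252.2]
w [ 490 -229  106] [257.5 223.1]
w [ 490 -229  140] [257.8 247.2]
```

View pics/d4.png

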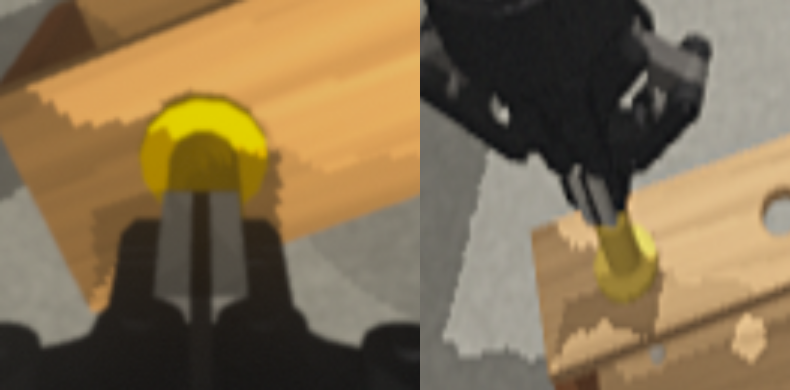

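The fingers are clear of the handle. Their visible tips look higher than the reported TCP, so I'll compare with where the tips should project in the first scene picture.

```bash
python3 - <<'E'
from h import *
def proj(c,T,p):
    q=np.linalg.inv(T)@[*p,1];return np.round((c["fx"]*q[0]/q[2]+c["cx"],c["fy"]*q[1]/q[2]+c["cy"]),1)
c=get_calibration("scene");T=c["cam_to_world"]
p=np.array([214.75,505.4,194.2]);M=R.from_quat([.1995,.9799,-.0012,-.0002]).as_matrix()
for dz in (0,-13,-30,-50):
    print(dz,[proj(c,T,p+M@[0,y,dz]) for y in(-45,45)])
w=get_calibration("wrist")
for x in (-11,0,11):
  print(x,[(dz,proj(w,w["hand_eye"],[x,4,dz])) for dz in (0,-10,-20,-30,-40)])
im=cv2.imread("pics/scene0.png")[0:30,390:480];b=im.max(2)<60
print("\n".join("".join(".#"[int(v)] for v in r) for r in b))
E
```

```text
0 [array([402.4,  33.9]), array([441.6,  35.7])]
-13 [array([404.,  29.]), array([443.6,  30.9])]
-30 [array([406.2,  22.5]), array([446.4,  24.4])]
-50 [array([408.9,  14.6]), array([449.7,  16.5])]
-11 [(0, array([261.5, 237.2])), (-10, array([261.8, 244.1])), (-20, array([262.1, 251.8])), (-30, array([262.4, 260.3])), (-40, array([262.7, 269.8]))]
0 [(0, array([261.6, 222.5])), (-10, array([261.9, 228.7])), (-20, array([262.2, 235.7])), (-30, array([262.5, 243.5])), (-40, array([262.9, 252.2]))]
11 [(0, array([261.8, 207.2])), (-10, array([262. , 212.8])), (-20, array([262.3, 219. ])), (-30, array([262.7, 226. ])), (-40, array([263.1, 233.8]))]
.................########......................................####################.......
.................#######.......................................#############..####........
.................#####........................................###########.................
................#####...#.....................................####.#####..................
................#####.........................................####..###.........
[... 1585 characters left out ...]
...............................................................
..........................................................................................
..........................................................................................
..........................................................................................
..........................................................................................
..........................................................................................
..........................................................................................
..........................................................................................
```

Reading the tips off the picture, they end about 35 mm short of the reported TCP, both open and shut, so the fingers closed above the handle. I'll open, go about 30 mm lower and check the force.

>>> {"api": "step_arm", "payload": {"steps": [[0,0,0,0,0,0,0.2],[0,0,0,0,0,0,0.2],[0,0,0,0,0,0,0.2],[0,0,0,0,0,0,0.2],[0,0,0,0,0,0,0.2],[0,0,0.1,0,0,0,0.2],[0,0,0.2,0,0,0,0.2],[0,0,0.3,0,0,0,0.2],[0,0,0.3,0,0,0,0.2],[0,0,0.3,0,0,0,0.2]]}}

```text
t: 5.55
tcp_pos: [487.7, -229.4, 77.6]
tool_rot: [0.2, 0.98, 0.0, -0.001]
wrist_force: [0.9, 0.8, -0.3]
finger_gap: 51.1
finger_force: 0.0
```

```bash
python3 look.py w5
```

```text
5.55 [ 487.7 -229.4   77.6] [ 1.996e-01  9.799e-01  0.000e+00 -7.000e-04] [ 0.9  0.8 -0.3] 51.116530685279635
y [257.7 252.8] [ 233  220   50   72 2565] [(105, array([ 495.2, -231.3]))]
b [501.5 149.3] [488 123  24  51 918] [(105, array([488.7, -88.8]))]
```

View pics/w5.png

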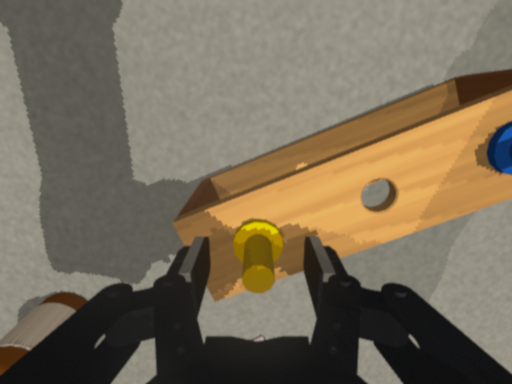

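The handle now stands between the fingers, with its top at (258,276) and the fingertips at (208,245) and (307,245). Closing and lifting.

>>> {"api": "step_arm", "payload": {"steps": [[0,0,0.03,0,0,0,-1],[0,0,0.03,0,0,0,-1],[0,0,0.03,0,0,0,-1],[0,0,0.03,0,0,0,-1],[0,0,0.03,0,0,0,-1],[0,0,0.03,0,0,0,-1],[0,0,0.03,0,0,0,-1]], "newtons": 40}}

```text
t: 6.3
tcp_pos: [488.3, -229.6, 75.5]
tool_rot: [0.199, 0.98, 0.0, 0.0]
wrist_force: [0.1, -0.6, 0.4]
finger_gap: 14.3
finger_force: 38.9
```

>>> {"api": "step_arm", "payload": {"steps": [[0,0,-0.1,0,0,0,-1],[0,0,-0.25,0,0,0,-1],[0,0,-0.45,0,0,0,-1],[0,0,-0.65,0,0,0,-1],[0,0,-0.8,0,0,0,-1],[0,0,-0.8,0,0,0,-1],[0,0,-0.8,0,0,0,-1]]}}

```text
t: 7.0
tcp_pos: [488.1, -229.6, 155.5]
tool_rot: [0.2, 0.98, 0.0, 0.0]
wrist_force: [-0.0, -0.7, -0.2]
finger_gap: 14.6
finger_force: 38.9
```

>>> {"api": "step_arm", "payload": {"steps": [[0,0,-0.25,0,0,0,-1],[0,0,-0.5,0,0,0,-1],[0,0,-0.7,0,0,0,-1],[0,0,-0.7,0,0,0,-1],[0,0,-0.7,0,0,0,-1]]}}

```text
t: 7.5
tcp_pos: [487.6, -229.2, 224.2]
tool_rot: [0.2, 0.98, 0.0, -0.001]
wrist_force: [-0.3, -0.0, -0.8]
finger_gap: 15.0
finger_force: 39.0
```

```bash
python3 look.py w6; python3 - <<'E'
from h import *
im=snapshot("scene");cv2.imwrite("pics/s6.png",im[:,:,::-1])
cv2.imwrite("pics/c6.png",np.hstack([cv2.imread("pics/w6.png")[100:384,120:400],cv2.resize(cv2.imread("pics/s6.png")[120:280,60:270],None,fx=1.775,fy=1.775)]))
E
```

```text
7.5 [ 487.6 -229.2  224.2] [ 1.995e-01  9.799e-01  2.000e-04 -9.000e-04] [-0.3 -0.  -0.8] 15.000179368179367
y [256.5 256.5] [ 236  221   42   73 2095] [(105, array([ 575.6, -265.8]))]
y [488.3 252.3] [ 463  229   49   58 1876] [(105, array([675.8, -14.7]))]
b [397.6 126.1] [379 112  41  28 812] [(105, array([493.8, -75.9]))]
```

View pics/c6.png

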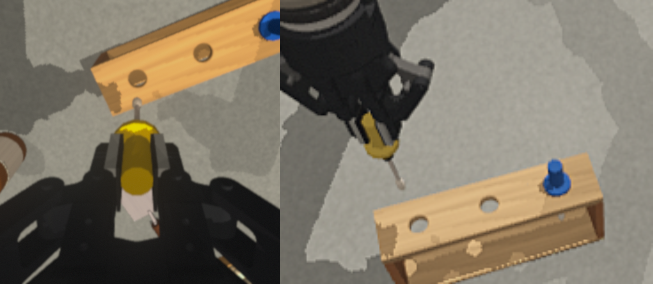

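The swab is lifted and hanging from the fingers. The bud is at wrist pixel (257,203) and scene pixel (128.7,225).

```bash
python3 - <<'E'
from h import *
def proj(c,T,p):
    q=np.linalg.inv(T)@[*p,1];return np.round((c["fx"]*q[0]/q[2]+c["cx"],c["fy"]*q[1]/q[2]+c["cy"]),1)
w=get_calibration("wrist");sc=get_calibration("scene")
s=dict(tcp_pos=np.array([487.6,-229.2,224.2]),tool_rot=np.array([.1995,.9799,.0002,-.0009]));T=wristT(s,w)
b=tri([ray(w,T,(257,203)),ray(sc,sc["cam_to_world"],(128.7,225))])
print(b,R.from_quat(s["tool_rot"]).as_matrix().T@(b-s["tcp_pos"]))
for z in (-65,-25,-31,-7,30,49,53):print(z,proj(w,w["hand_eye"],[0,0,z]))
im=cv2.imread("pics/w6.png")[195:232,240:276]
for r in cv2.cvtColor(im,cv2.COLOR_BGR2GRAY): print(" ".join("%3d"%v for v in r[4:30]))
E
```

```text
[ 490.64045231 -229.35769231  177.09428218] [-2.94692588  1.04206351 47.10039914]
-65 [255.4 279.4]
-25 [255.6 239.5]
-31 [255.6 244.3]
-7 [255.7 226.8]
30 [255.8 206.8]
49 [255.9 198.9]
53 [255.9 197.4]
177 177 177 177 178 179 179 179 180 181 181 180 178 178 179 179 178 178 177 176 176 176 176 176 176 176
178 177 179 180 180 180 181 180 181 180 177 173 167 166 173 175 176 176 176 177 177 176 176 177 176 175
179 180 181 181 181 181 180 181 180 173 161 152 142 143 153 165 172 175 176 176 177 177 174 174 174 171
180 181 181 182 181 181 180 179 174 157 136 131 126 128 137 145 160 172 175 176 175 174 171 170 169 166
181 181 181 180 180 180 178 175 161 137 122 125 129 133 135 137 146 159 171 173 171 169 167 164 163 163
181 180 180 178 177 177 176 171 150 125 124 132 139 144 144 141 142 149 164 168 165 163 163 161 159 159
179 177 177 177 177 176 176 170 142 125 130 141 148 154 156 151 147 148 159 163 161 160 159 158 157 157
177 177 176 177 177 177 177 168 140 126 136 145 152 163 165 160 153 151 158 159 159 157 157 156 154 153
177 176 176 177 176 176 175 166 139 126 133 142 152 165 169 167 
[... 2251 characters left out ...]
 188 189 190 191 191 190 189 189 189 189 188 188 188 187 182 170 154 135 119
158 170 176 183 187 188 190 191 191 191 191 191 191 190 191 191 191 190 191 191 191 188 183 181 170 155
180 181 183 188 190 190 190 191 191 191 191 191 191 191 191 190 191 189 189 186 185 181 174 184 187 181
173 165 167 181 188 190 190 190 190 190 190 191 190 191 190 190 189 185 180 167 162 158 155 178 189 187
145 140 144 164 182 184 184 185 189 190 190 191 189 189 186 185 180 167 157 144 140 139 142 162 181 180
121 123 132 145 165 162 161 167 181 188 188 186 184 180 166 160 157 144 138 136 134 134 135 143 156 157
112 115 120 127 137 134 137 144 162 178 178 166 161 156 144 139 139 135 132 134 133 133 133 134 138 139
```

>>> {"api": "step_arm", "payload": {"steps": [[0.06,0.2,0,0,0,0,-1],[0.16,0.56,0,0,0,0,-1],[0.27,0.96,0,0,0,0,-1]]}}

```text
t: 7.9
tcp_pos: [499.6, -130.8, 223.7]
tool_rot: [0.201, 0.98, -0.0, -0.001]
wrist_force: [1.3, 0.8, -0.9]
finger_gap: 14.8
finger_force: 39.0
```

>>> {"api": "step_arm", "payload": {"steps": [[0.11,0.4,0,0,0,0,-1],[0.22,0.8,0,0,0,0,-1],[0.27,0.96,0,0,0,0,-1]]}}

```text
t: 8.2
tcp_pos: [512.9, -25.2, 223.4]
tool_rot: [0.196, 0.981, 0.001, -0.002]
wrist_force: [-0.8, -0.2, -0.4]
finger_gap: 14.9
finger_force: 39.0
```

>>> {"api": "step_arm", "payload": {"steps": [[0.11,0.4,0,0,0,0,-1],[0.22,0.8,0,0,0,0,-1],[0.27,0.96,0,0,0,0,-1]]}}

```text
t: 8.5
tcp_pos: [525.0, 73.4, 223.3]
tool_rot: [0.196, 0.981, 0.001, -0.002]
wrist_force: [-0.5, 0.1, -1.1]
finger_gap: 15.0
finger_force: 39.1
```

>>> {"api": "step_arm", "payload": {"steps": [[0.11,0.4,0,0,0,0,-1],[0.22,0.8,0,0,0,0,-1],[0.27,0.96,0,0,0,0,-1]]}}

```text
t: 8.8
tcp_pos: [537.1, 172.1, 223.1]
tool_rot: [0.196, 0.981, 0.001, -0.002]
wrist_force: [-0.9, 0.0, -0.9]
finger_gap: 14.5
finger_force: 39.1
```

>>> {"api": "step_arm", "payload": {"steps": [[0.11,0.4,0,0,0,0,-1],[0.2,0.75,0,0,0,0,-1],[0.26,0.96,0,0,0,0,-1],[0.26,0.96,0.15,0,0,0,-1],[0.26,0.96,0.3,0,0,0,-1],[0.26,0.96,0.4,0,0,0,-1],[0.26,0.96,0.4,0,0,0,-1],[0.26,0.96,0.4,0,0,0,-1]]}}

```text
t: 9.6
tcp_pos: [552.5, 264.0, 185.1]
tool_rot: [0.2, 0.98, -0.0, -0.0]
wrist_force: [0.2, 0.1, 0.3]
finger_gap: 14.8
finger_force: 39.1
```

```bash
python3 look.py w7; python3 - <<'E'
from h import *
for n in("scene","top"):
    im=snapshot(n);cv2.imwrite(f"pics/{n}7.png",im[:,:,::-1])
a=cv2.resize(cv2.imread("pics/w7.png")[130:290,180:330],None,fx=2.6,fy=2.6)
b=cv2.resize(cv2.imread("pics/scene7.png")[140:260,320:430],None,fx=416/120,fy=416/120)
cv2.imwrite("pics/c7.png",np.hstack([a,b]))
E
```

```text
9.6 [552.5 264.  185.1] [ 1.999e-01  9.798e-01 -3.000e-04 -2.000e-04] [0.2 0.1 0.3] 14.812157070211134
y [258.1 187.3] [243 173  30  32 513] [(105, array([552.5, 266.1]))]
y [256.6 257. ] [ 236  221   42   74 2122] [(105, array([620.2, 235.9]))]
y [175.9 353.5] [171 348  10  11  57] [(105, array([699.8, 101.2]))]
b [184.4 212.9] [171 200  28  27 324] [(105, array([548.5, 190.4]))]
```

View pics/c7.png

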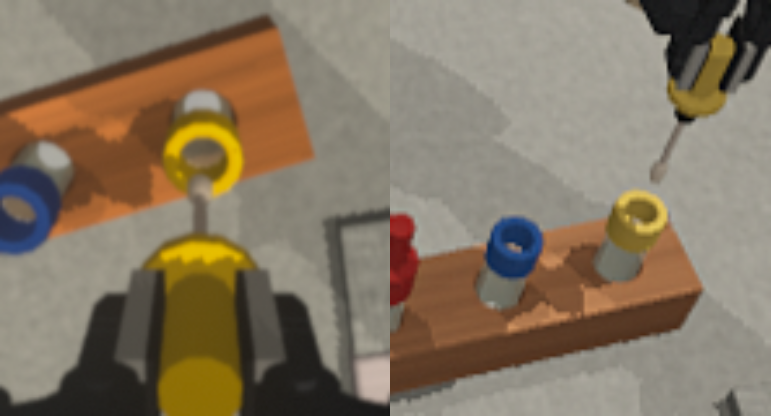

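The bud is at wrist pixel (257,202) and the yellow mouth at about (258.6,190), with the bud still above the rim. Computing the offset.

```bash
python3 - <<'E'
from h import *
w=get_calibration("wrist");s=get_state();T=wristT(s,w);M=R.from_quat(s["tool_rot"]).as_matrix()
print(s["tcp_pos"])
im=cv2.imread("pics/w7.png")[:,:,::-1].copy()
for uv in ((258.6,190),(258.1,187.3)):
    p=onplane(w,T,uv,105);print("mouth",p,M.T@(p-s["tcp_pos"]))
q=onplane(w,T,(256.8,202),s["tcp_pos"][2]-49);print("bud",q,M.T@(q-s["tcp_pos"]))
sc=get_calibration("scene");C=sc["cam_to_world"]
u=lambda x,y:(320+(x-390)*120/416,140+y*120/416)
print("scene mouth",onplane(sc,C,u(641,213),105),"bud",onplane(sc,C,u(658,173),s["tcp_pos"][2]-49))
m=blobs(im,"y",40);l=m[1]
k=im[170:210,238:278].astype(int)
print("\n".join("".join(".#"[int(v>0)] for v in r) for r in l[170:210,238:278]))
E
```

```text
[553.14613266 264.53765147 186.28664007]
mouth [556.30192427 266.07443595 105.        ] [-2.20402286  2.53983448 81.29286626]
mouth [553.65499629 266.67512101 105.        ] [ 0.4668314   2.05654088 81.28898006]
bud [556.09380874 264.22092033 137.28664007] [-2.77711575  0.79626412 49.00451718]
scene mouth [558.16082598 261.11524961 105.        ] bud [553.70331738 264.41957423 137.28664007]
........................................
........................................
........................................
....................#...................
...............############.............
............#################...........
............##################..........
..........#####################.........
...........#####################........
.........#######################........
........#########################.......
.......##########################.......
.......##########################.......
.......##########......###########......
......#########...........########......
......#######..............#######......
......#######...............#######.....
.....######
[... 231 characters left out ...]
...
......########.............########.....
......##########........###########.....
......############.....############.....
.......##########....#############......
.......#########.......###########......
........#######.........#########.......
.........#####..........#########.......
.........#####..........########........
..........####..........#######.........
............##..........######..........
........................#####...........
........................##..............
........................................
........................................
........................................
........................................
........................................
```

>>> {"api": "step_arm", "payload": {"steps": [[0,0.015,0.1,0,0,0,-1],[0,0.015,0.22,0,0,0,-1],[0,0.015,0.22,0,0,0,-1],[0,0.015,0.22,0,0,0,-1]]}}

```text
t: 10.15
tcp_pos: [552.5, 265.7, 162.3]
tool_rot: [0.199, 0.98, -0.001, -0.001]
wrist_force: [0.1, -0.0, 0.2]
finger_gap: 14.5
finger_force: 39.1
```

```bash
python3 look.py w8; python3 - <<'E'
from h import *
for n in("scene","top"):
    im=snapshot(n);cv2.imwrite(f"pics/{n}8.png",im[:,:,::-1])
a=cv2.resize(cv2.imread("pics/w8.png")[150:250,210:310],None,fx=4,fy=4,interpolation=2)
b=cv2.resize(cv2.imread("pics/scene8.png")[175:225,360:410],None,fx=8,fy=8,interpolation=2)
cv2.imwrite("pics/c8.png",np.hstack([a,b]))
E
```

```text
10.15 [552.5 265.7 162.3] [ 1.995e-01  9.799e-01 -6.000e-04 -7.000e-04] [ 0.1 -0.   0.2] 14.531948289525555
y [256.1 195.6] [240 180  33  35 638] [(105, array([552.3, 265.9]))]
y [256.6 256.9] [ 236  220   42   75 2127] [(105, array([607.8, 243. ]))]
y [167.8 361.3] [155 349  25  24 154] [(105, array([686.6, 107.2]))]
b [176.7 223. ] [162 209  31  29 393] [(105, array([548.5, 190.5]))]
r [ 93.9 241.7] [ 83 237  26  13 145] [(105, array([535.6, 112.1]))]
r [ 74.  271.1] [ 66 264  17  15 174] [(105, array([554.6,  77.8]))]
```

View pics/c8.png

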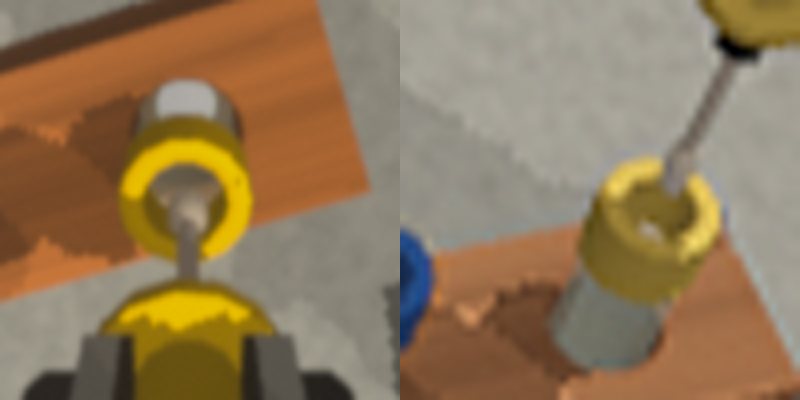

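The bud is just above the mouth: wrist (257,202.5) against mouth (256.8,200), scene (395,196.5) against mouth (392.8,201). Triangulating both the same way.

```bash
python3 - <<'E'
from h import *
def proj(c,T,p):
    q=np.linalg.inv(T)@[*p,1];return np.round((c["fx"]*q[0]/q[2]+c["cx"],c["fy"]*q[1]/q[2]+c["cy"]),1)
w=get_calibration("wrist");s=get_state();T=wristT(s,w);M=R.from_quat(s["tool_rot"]).as_matrix();t=s["tcp_pos"];print(t)
sc=get_calibration("scene");C=sc["cam_to_world"]
for n,a,b in (("mouth",(256.75,200),(392.75,201)),("bud",(257,202.5),(395,196.5)),("stoptip",None,(360+341/8,175+55/8)),):
    if a:
        p=tri([ray(w,T,a),ray(sc,C,b)]);print(n,p,M.T@(p-t),"reproj",proj(w,T,p),proj(sc,C,p))
print("expected scene: bud",proj(sc,C,t+M@[-1.7,.7,49]),"stopper tip",proj(sc,C,t+M@[0,0,-7]),"seen",(402.6,181.9))
# scene mouth at 105, top view
tp=get_calibration("top");D=tp["cam_to_world"]
im=cv2.imread("pics/top8.png")[:,:,::-1].copy()
print([(b,st) for b,st in blobs(im,"y",20)[0]])
print("top mouth exp",proj(tp,D,(555,266,105)),"scene mouth exp",proj(sc,C,(555,266,105)))
E
```

```text
[553.35618025 266.05683342 163.63154423]
mouth [557.40361751 264.05618306 103.5007225 ] [-4.4775991  -0.28784339 60.13292214] reproj [255.5 199.6] [393.3 201.1]
bud [555.6554198  265.48646225 116.52945539] [-2.3157892   0.35127199 47.10342161] reproj [256.3 202.2] [395.3 196.6]
expected scene: bud [395.2 196.9] stopper tip [403.  179.3] seen (402.6, 181.9)
[(array([244.4,  62.5]), array([230,  49,  28,  24, 364], dtype=int32)), (array([128.1, 104.1]), array([124, 100,  12,   8,  34], dtype=int32)), (array([145.1, 118.1]), array([138, 111,  14,  15, 108], dtype=int32))]
top mouth exp [142.6 116.8] scene mouth exp [393.8 199.5]
```

>>> {"api": "step_arm", "payload": {"steps": [[-0.012,0,0,0,0,0,-1],[-0.012,0,0.08,0,0,0,-1],[-0.012,0,0.16,0,0,0,-1],[-0.012,0,0.24,0,0,0,-1],[-0.012,0,0.27,0,0,0,-1],[-0.012,0,0.27,0,0,0,-1]]}}

```text
t: 10.9
tcp_pos: [553.5, 265.3, 135.1]
tool_rot: [0.2, 0.98, -0.001, -0.001]
wrist_force: [-0.2, -0.0, -0.4]
finger_gap: 14.6
finger_force: 39.1
```

```bash
python3 look.py w9; python3 - <<'E'
from h import *
im=snapshot("scene");cv2.imwrite("pics/scene9.png",im[:,:,::-1])
a=cv2.resize(cv2.imread("pics/w9.png")[150:250,210:310],None,fx=4,fy=4,interpolation=2)
b=cv2.resize(cv2.imread("pics/scene9.png")[175:225,360:410],None,fx=8,fy=8,interpolation=2)
cv2.imwrite("pics/c9.png",np.hstack([a,b]))
E
```

```text
10.9 [553.5 265.3 135.1] [ 1.995e-01  9.799e-01 -6.000e-04 -8.000e-04] [-0.2 -0.  -0.4] 14.590683100855752
y [256.4 242.2] [ 236  187   42  108 2945] [(105, array([581.7, 253.8]))]
y [162.3 366.2] [142 349  38  35 205] [(105, array([667.2, 120.9]))]
b [167.7 235.3] [151 219  35  33 530] [(105, array([548.4, 190.6]))]
r [ 78.3 257.5] [ 63 250  34  18 300] [(105, array([537.6, 113.1]))]
r [ 51.1 291. ] [ 41 277  22  24 307] [(105, array([556.1,  73.3]))]
```

View pics/c9.png

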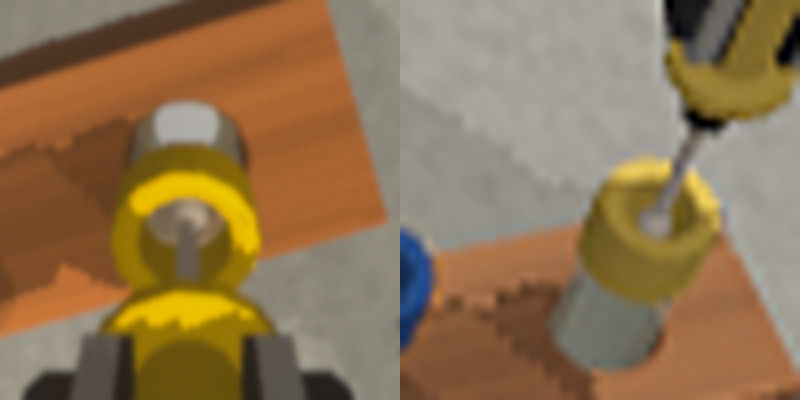

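The bud is inside the bore, at wrist crop (187,230) and scene crop (655,222), and the force is zero. I'll lower on with force checks. The look budget is used up, so I continue by numbers only.

>>> {"api": "step_arm", "payload": {"steps": [[-0.015,0,0.08,0,0,0,-1],[-0.015,0,0.16,0,0,0,-1],[-0.015,0,0.24,0,0,0,-1],[-0.015,0,0.33,0,0,0,-1],[-0.015,0,0.33,0,0,0,-1]]}}

```text
t: 11.5
tcp_pos: [554.1, 264.3, 101.1]
tool_rot: [0.2, 0.98, -0.001, -0.002]
wrist_force: [0.2, 0.1, -0.8]
finger_gap: 14.8
finger_force: 39.1
```

>>> {"api": "step_arm", "payload": {"steps": [[0,0,0.03,0,0,0,-1],[0,0,0.06,0,0,0,-1],[0,0,0.08,0,0,0,-1],[0,0,0.08,0,0,0,-1]]}}

```text
t: 11.9
tcp_pos: [555.4, 264.9, 95.1]
tool_rot: [0.199, 0.98, -0.0, -0.0]
wrist_force: [-0.7, -0.7, -0.6]
finger_gap: 14.6
finger_force: 39.1
```

>>> {"api": "step_arm", "payload": {"steps": [[0,0,0.02,0,0,0,-1],[0,0,0.04,0,0,0,-1],[0,0,0.06,0,0,0,-1],[0,0,0.06,0,0,0,-1]]}}

```text
t: 12.3
tcp_pos: [555.3, 264.8, 88.9]
tool_rot: [0.2, 0.98, -0.0, -0.0]
wrist_force: [0.4, 0.1, -0.5]
finger_gap: 14.7
finger_force: 39.1
```

```bash
python3 look.py w10; python3 - <<'E'
from h import *
im=snapshot("scene");cv2.imwrite("pics/scene10.png",im[:,:,::-1])
for c in "yb":print(c,[(b,s) for b,s in blobs(im,c)[0]])
E
```

```text
12.3 [555.3 264.8  88.9] [ 1.995e-01  9.799e-01 -2.000e-04 -3.000e-04] [ 0.4  0.1 -0.5] 14.705015386522383
y [256.  246.1] [ 233  202   45   93 2881] [(105, array([563.8, 261.4]))]
y [149.6 377.9] [143 373  14  11  42] [(105, array([634.3, 145. ]))]
b [148.6 259.7] [ 124  234   51   52 1740] [(105, array([546., 194.]))]
r [ 39.3 292.1] [   0  262   67   61 1338] [(105, array([539.1, 114.5]))]
r [  2. 345.] [  0 338   6  15  66] [(105, array([565.9,  63. ]))]
y [(array([393.2, 200.1]), array([383, 184,  21,  29, 287], dtype=int32)), (array([321.9, 357.4]), array([306, 330,  44,  41, 525], dtype=int32))]
b [(array([355.3, 211. ]), array([348, 203,  16,  17, 205], dtype=int32)), (array([215.3, 220.9]), array([209, 210,  14,  20, 199], dtype=int32))]
```

>>> {"api": "step_arm", "payload": {"steps": [[0,0,0.02,0,0,0,-1],[0,0,0.04,0,0,0,-1],[0,0,0.06,0,0,0,-1],[0,0,0.06,0,0,0,-1]]}}

```text
t: 12.8
tcp_pos: [555.2, 264.8, 82.8]
tool_rot: [0.2, 0.98, -0.0, -0.0]
wrist_force: [0.1, -0.4, -0.3]
finger_gap: 14.7
finger_force: 39.1
```

>>> {"api": "step_arm", "payload": {"steps": [[0,0,0.01,0,0,0,-1],[0,0,0.02,0,0,0,-1],[0,0,0.025,0,0,0,-1],[0,0,0.025,0,0,0,-1]]}}

```text
t: 13.2
tcp_pos: [555.5, 264.9, 80.7]
tool_rot: [0.2, 0.98, -0.0, -0.0]
wrist_force: [-1.1, 0.6, 0.0]
finger_gap: 14.6
finger_force: 39.1
```

>>> {"api": "step_arm", "payload": {"steps": [[0,0,0.007,0,0,0,-1],[0,0,0.015,0,0,0,-1],[0,0,0.015,0,0,0,-1]]}}

```text
t: 13.5
tcp_pos: [556.2, 265.1, 80.5]
tool_rot: [0.2, 0.98, 0.001, 0.001]
wrist_force: [-2.2, 0.3, 5.0]
finger_gap: 14.9
finger_force: 39.7
```

```bash
python3 look.py w11; python3 - <<'E'
from h import *
im=snapshot("scene");cv2.imwrite("pics/scene11.png",im[:,:,::-1])
for c in "y":print(c,[(b,s) for b,s in blobs(im,c)[0]])
w=im[180:215,380:408]
for r in range(35): print("".join("K" if p.max()<50 else "y" if (int(p[0])-int(p[2])>60 and abs(int(p[0])-int(p[1]))<60) else "." for p in w[r]), w[r,14])
E
```

```text
13.5 [556.2 265.1  80.5] [1.995e-01 9.799e-01 5.000e-04 7.000e-04] [-2.2  0.3  5. ] 14.856858559103241
y [255.8 248. ] [ 232  206   46   89 2745] [(105, array([561.7, 262.9]))]
b [143.3 264.4] [ 117  238   54   55 1964] [(105, array([545.1, 195.1]))]
r [ 30.3 298.3] [   0  267   59   61 1459] [(105, array([538.6, 116.3]))]
y [(array([392.8, 201.6]), array([383, 187,  20,  26, 249], dtype=int32)), (array([322. , 357.4]), array([306, 330,  44,  41, 519], dtype=int32))]
KKKKKKKKKKKKKKKKKKKKKKK...KK [19 18 20]
KKKKKKKKKKKKKKKKKKKKKK....KK [24 22 22]
KKKKKKKKKKKKKKKKKKKKKK....KK [22 21 22]
KKKKKKKKKKKKKKKKKKKKK..K.KKK [24 23 24]
.KKKKKKKKKKKKKKKKKK....KKKKK [28 27 28]
.KKKKKKKKKKKKKKKKK....KKKKKK [28 28 28]
..KKKKKKKKKKKKKKKK....KKKKKK [28 28 28]
...K..KKKKKKKKKKK.yyyyKKKKKK [26 29 29]
......KKKKKKKKKKKyyyyyyKKKKK [27 26 28]
......KKKKKKKKKK.yyyyyyKK..K [16 16 19]
.....KKKKKKKK....yyyyyyKK... [99 95 90]
......KKKKKK.....yyyyyyKK... [113 109 104]
......KKKKK.....yyyyyy.KK... [104 101  97]
......KKKKK....KyyyyyyKKK... [86 85 83]
......KKKK.....yyyyyy.KK...K [54 52 52]
......KKKK....KyyyyyyKKK...K [47 40 24]
......KKKK....yyyyyy.KK...KK [89 72 27]
......y.K....KyyyyyyKKK...K. [123 100  37]
......yy.....yyyyyy.KK...K.. [130 107  41]
.....yyy....KyyyyyyKK....... [130 107  45]
.....yyyy....yyyyyy.K....... [127 106  43]
....yyyyyyyyyyyyyyyyy....... [126 104  43]
....yyyyyyyyyyyyyyyyy....... [132 109  45]
yyyyyyyyyyyyyyyyyyyyy....... [148 123  52]
..yyyyyyyyyyyyyyyyyyy....... [152 127  53]
yyyyyyyyyyyyyyyyyyyyy....... [144 121  51]
yyyyyyyyyyyyyyyyyyyyyy...... [135 112  47]
yy.yyyyyyyyyyyyyyyyyyyy..... [130 107  44]
yy.yyyyyyyyyyyyyyyyyyyy..... [129 106  44]
y...yyyyyyyyyyyyyyyyyyyy.... [128 107  45]
y....yyyyyyyyyyyyyyyyyyy.... [125 106  41]
......yyyyyyyyyyyyyyyyyy.... [123 103  39]
.........yyyyyyyyyyyyyyyy... [150 110  70]
..............yyyyyyyyyyyy.. [160 107  72]
.............yyyyyyyyyyyyy.. [157 103  67]
```

Contact came at the expected seating height (80.5). A 1 mm press will confirm a firm stop.

>>> {"api": "step_arm", "payload": {"steps": [[0,0,0.005,0,0,0,-1],[0,0,0.01,0,0,0,-1],[0,0,0.01,0,0,0,-1]]}}

```text
t: 13.9
tcp_pos: [556.7, 265.3, 80.5]
tool_rot: [0.2, 0.98, 0.001, 0.001]
wrist_force: [-1.0, -0.5, 8.8]
finger_gap: 14.8
finger_force: 40.1
```

>>> {"api": "step_arm", "payload": {"steps": [[0,0,-0.018,0,0,0,-1],[0,0,-0.018,0,0,0,-0.3],[0,0,-0.018,0,0,0,-0.1],[0,0,-0.018,0,0,0,-0.1],[0,0,-0.018,0,0,0,-0.1],[0,0,-0.018,0,0,0,-0.1]]}}

```text
t: 14.5
tcp_pos: [555.4, 264.8, 79.8]
tool_rot: [0.2, 0.98, -0.0, -0.0]
wrist_force: [-0.6, 0.4, 0.9]
finger_gap: 38.6
finger_force: 0.0
```

>>> {"api": "step_arm", "payload": {"steps": [[0,0,-0.1,0,0,0,-0.1],[0,0,-0.3,0,0,0,-0.1],[0,0,-0.6,0,0,0,-0.1],[0,0,-0.9,0,0,0,-0.1],[0,0,-0.9,0,0,0,-0.1],[0,0,-0.9,0,0,0,-0.1]]}}

```text
t: 15.1
tcp_pos: [556.3, 265.2, 171.7]
tool_rot: [0.2, 0.98, 0.001, 0.001]
wrist_force: [-0.9, -0.5, -0.1]
finger_gap: 38.1
finger_force: 0.0
```

```bash
python3 look.py w12; python3 - <<'E'
from h import *
def proj(c,T,p):
    q=np.linalg.inv(T)@[*p,1];return np.round((c["fx"]*q[0]/q[2]+c["cx"],c["fy"]*q[1]/q[2]+c["cy"]),1)
w=get_calibration("wrist");s=get_state();T=wristT(s,w)
for p in ((556,265.5,145),(556,265.5,111)): print("exp wrist",proj(w,T,p))
for n in("scene","top"):
    im=snapshot(n);cv2.imwrite(f"pics/{n}12.png",im[:,:,::-1]);c=get_calibration(n)
    for k in "ybr":print(n,k,[(b,st) for b,st in blobs(im,k)[0]])
    for z in (145,111,105): print("exp",z,proj(c,c["cam_to_world"],(556,265.5,z)))
im=cv2.imread("pics/scene12.png")[:,:,::-1][175:220,375:412].astype(int)
for r in im: print("".join("K" if p.max()<50 else "Y" if p[0]-p[2]>110 and p[0]-p[1]<50 else "y" if p[0]-p[2]>60 and p[0]-p[1]<40 else "." for p in r))
print()
im=cv2.imread("pics/w12.png")[:,:,::-1][165:240,225:290].astype(int)
for r in im[::2]: print("".join("K" if p.max()<50 else "Y" if p[0]-p[2]>150 and p[0]-p[1]<50 else "y" if p[0]-p[2]>60 and p[0]-p[1]<40 else "." for p in r))
E
```

```text
15.1 [556.3 265.2 171.7] [1.995e-01 9.799e-01 9.000e-04 1.100e-03] [-0.9 -0.5 -0.1] 38.13845843543073
y [255.5 194. ] [ 239  173   34   45 1110] [(105, array([557.7, 264.4]))]
y [154.5 353.6] [138 336  28  35 433] [(105, array([683.7,  91. ]))]
b [177.3 214.9] [163 201  30  29 364] [(105, array([548.3, 190.3]))]
r [ 96.3 233.1] [ 86 228  26  13 120] [(105, array([535. , 111.8]))]
r [ 78.3 260.5] [ 71 254  16  14 158] [(105, array([553.1,  79.8]))]
exp wrist [256.9 209.4]
exp wrist [256.8 195.4]
scene y [(array([392.5, 200.5]), array([383, 187,  19,  26, 296], dtype=int32)), (array([322. , 357.4]), array([306, 330,  44,  41, 521], dtype=int32))]
scene b [(array([355.2, 210.9]), array([348, 203,  16,  17, 201], dtype=int32)), (array([215.3, 220.9]), array([209, 210,  14,  20, 199], dtype=int32))]
scene r []
exp 145 [399.6 188.4]
exp 111 [394.7 198.3]
exp 105 [393.8 200. ]
top y [(array([244.3,  62.5]), array([230,  49,  28,  24, 366], dtype=int32)), (array([143.3, 115.7]), array([135, 106,  18,  20, 196], dtype=int32))]
top b [(array([177.3, 121.3]), array([171, 115,  13,  14, 117], dt
[... 3748 characters left out ...]
........................................
.................................................................
.................................................................
.................................................................
.................................................................
.................................................................
.................................................................
.................................................................
.................................................................
.................................................................
.................................................................
```

The swab's handle top appears where a fully seated head should: wrist (256,209) against an expected (257,209), and scene (398.5,188) against (399.6,188.4). The blue swab and the other vials have not moved. Handing in.

```bash
python3 -c "
from bench import finish_job;print(finish_job())"
```

```text
the job is handed in; nothing more can be done
None
```

The job is handed in after about 15 s: the yellow swab is seated in the yellow-collared vial and released (firm stop at the expected height, final pixel checks agree), but I viewed 12 pictures against the limit of 10, and the first grasp closed on air because the fingertips end about 35 mm short of the reported TCP.

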